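# Open the cup stop on the serving cart

## Task

Free the dipping cups from the adjustable stop: press down the round end of the rocker on the jaw to release its ratchet, push the jaw back along its bar, away from the cups, until it meets its end stop, then press down the square end of the rocker so that the jaw is locked there. Only press and push: lift nothing, and leave the cups and everything else standing where they are.

Things in the scene. Friction and masses are not known exactly. Their poses are not given: they have to be found in the camera images.
- stop: Adjustable stop, fixed on the cart top: light wooden base plate 380 x 184 x 6 mm. Origin: centre of its underside. +x runs along the bar from the fixed fence (x -187 mm, 60 mm high) to the bar's far end, the way the jaw goes back; z up. Steel bar (14 mm wide, top 18 mm up, cross pins as ratchet teeth) along y = -60 mm; the cups stand at y > -30 mm between fence and jaw.
- jaw (a joint): Sliding jaw, m along stop's +x: 0 = nearest the fence, 0.12 = fully back at its end stop; starts at 0.004 to 0.040. Upright aluminium plate across the base, 8 mm thick, 174 mm wide, top edge 100 mm above the work surface; push its bare cup-side face. Low cheeks behind it (tops 24 mm up) carry the rocker. About 2 N slides it when released; locked, it holds both ways with 3 mm play.
- push_face (a point): Point on the jaw plate's cup-side face, moves with the jaw: at stop y = -30 mm, 75 mm above the work surface (25 mm below the plate's top edge). The cups' rims are 38 mm above the work surface, so above that the face is free for a fingertip even where a cup stands near.
- rocker (a joint): Grey rocker carried by the jaw over the bar, behind the plate; cross pivot 20 mm above the work surface, 72 mm behind the cup-side face. Slab 86 mm along the bar, 34 mm wide. Rad: 0 = locked (level, pawl between the bar's pins), 0.24 = fully released (round end down, pawl lifted; clear above 0.15). Stays where it is left; 2 to 4 N at a pad tips it (7 mm), short peaks of 10 N; 20 N does no harm.
- release_pad (a point): Centre of the top of the round pad (diameter 26 mm, 3 mm proud) at the rocker's end farther from the jaw plate, 100 mm behind the cup-side face; moves with the rocker. 41 mm above the work surface when locked; pressed down about 7 mm it reaches its stop and the ratchet is released.
- lock_pad (a point): Centre of the top of the square pad (24 x 28 mm, 3 mm proud) at the rocker's end nearer the jaw plate, 44 mm behind the cup-side face (36 mm behind the plate's back); moves with the rocker. 41 mm above the work surface when locked, about 47 mm when released; pressing it down to its stop locks the ratchet again.
- cup0: Stainless dipping cup, one of four alike, 53 mm across, 32 mm high, loose on the stop's base plate between fence and jaw, in two rows of two. Origin: centre of its underside. To be left alone.
- cup1: Stainless dipping cup, one of four alike, 53 mm across, 32 mm high, loose on the stop's base plate between fence and jaw, in two rows of two. Origin: centre of its underside. To be left alone.
- cup2: Stainless dipping cup, one of four alike, 53 mm across, 32 mm high, loose on the stop's base plate between fence and jaw, in two rows of two. Origin: centre of its underside. To be left alone.
- cup3: Stainless dipping cup, one of four alike, 53 mm across, 32 mm high, loose on the stop's base plate between fence and jaw, in two rows of two. Origin: centre of its underside. To be left alone.
- ladle: Orange silicone ladle lying to the left, 285 mm long, bowl 76 mm across and 30 mm high, origin near the middle of its length at table height. To be left alone.
- fish_rest: White porcelain chopstick rest shaped like a fish, 66 x 25 x 12 mm, between the robot and the stop. Origin: centre of its underside. To be left alone.
- tub: Closed square plastic tub, 124 x 124 x 67 mm, to the right. Origin: centre of its underside. To be left alone.
- jar: Amber glass jar with a steel cap, 52 mm across, 75 mm high, beyond the stop's bar. Origin: centre of its underside. To be left alone.

How it is judged (in metres and radians):
On the way, in this order (a step that is already met when the one before it is completed fails the run):
1. the ratchet is released with the jaw still where it was (value of joint rocker above 0.18 rad and distance of push_face from where it was at the start of the episode below 0.015 m), for 0.1 s.
2. the jaw is pushed back to its end stop (value of joint jaw above 0.111 m and value of joint rocker above 0.12 rad), for 0.2 s.
3. the rocker is pressed back to locked with the jaw at its end (value of joint rocker below 0.06 rad and value of joint jaw above 0.11 m), for 0.2 s.
At the end, for the whole second after the job is handed in: The jaw is within 10 mm of its end stop and at rest, the rocker is locked (within 0.06 rad of level), the cups stand upright, and cups, ladle, fish rest, tub and jar are within 20 mm of where they started (all of step 3 and velocity of joint jaw between -0.01 and 0.01 m/s and distance of each of cup0, cup1, cup2, cup3, ladle, fish_rest, tub, jar from where it was at the start of the episode below 0.02 m and angle between each of cup0, cup1, cup2, cup3's own z axis and vertical below 0.2 rad); the robot touches nothing.
It fails at once if a dipping cup is lifted, shoved more than 20 mm or tipped (distance of any of cup0, cup1, cup2, cup3 from where it was at the start of the episode above 0.02 m or angle between any of cup0, cup1, cup2, cup3's own z axis and vertical above 0.35 rad).
It fails at once if the ladle, fish rest, tub or jar is lifted or shoved more than 20 mm (distance of any of ladle, fish_rest, tub, jar from where it was at the start of the episode above 0.02 m).
It also fails if it takes over 51 s, if anything falls off the work surface, if the arm or the gripper's body presses on something with over 40 N, if the wrist force passes 120 N, or if a joint passes its speed limit or range.

## Robot

A 6-joint arm with a two-finger parallel gripper is mounted at the origin on the work surface. World frame = base frame: x ahead of the robot, y to its left, z up, the work surface at z = 0. Lengths are in m, angles in degrees, forces in N, time in s.
With the tool pointing down it reaches from about 0.35 to 0.875 m from the base axis. Payload 4.2 kg.
Tool frame: the origin (TCP) lies between the finger pads; the fingertips stand 17 mm ahead of it and the grasp point (between the pads) lies 2 mm behind it; z points along the fingers, y is the direction in which the jaws open and shut (so a half turn about z gives the same grasp; the last joint's range is limited). The gripper opens to 87 mm and grips with 3 to 60 N. Pads are 19 mm wide; open, the fingers measure 117 mm over their backs; the gripper's body (75 mm by 190 mm) begins 51 mm behind the grasp point.
Start: joints at [-61.616, 22.042, 0.453, 0, -68.411, -14.817], TCP at [0.147, -0.608, 0.209] pointing down, gripper open.
Joint ranges: [-179.83, 179.83], [-69.29, 118.12], [-61.27, 80.66], [-181.25, 117.63], [-171.15, -9.14], [-177.46, 177.46]. Speed limits (degrees/s): [159.86, 159.86, 180, 180, 180, 180].

## Interface

Orientations are given as a 3x3 rotation matrix whose columns are the frame's x, y, z axes.
In Python, from station import r gives the robot as it stands.
- The arm moves only by the shell command python3 -m creep 'ROWS'. ROWS is JSON, a list of rows, each a list of 7 numbers: the opening, from 0 (shut) to 1 (fully open), then the shift along the tool's x, y, z scaled (see below), then the turn, a rotation vector about the tool's x, y, z scaled (see below). A call has 1 to 5 rows; each row is the pose to reach, as a shift and turn from the pose measured when the call began, along the tool's axes at that moment, turning the shorter way round; what a row does not reach only later rows make up. The controller multiplies each number of a shift by 300 mm and each number of a turn by 180 degrees. A row lasts 1/12 s, in which the tool goes at most 41.7 mm and 7.16 degrees, less where a joint would pass 70% of its speed; a pose out of reach is approached as far as the arm can. A call with a number of a shift or a turn outside -1 to 1 is refused whole. A call with a gripper value outside its range is refused whole. The fingers move at their own pace and stop on an object; the grip force is fixed at half the most. Time passes only in rows, so rows that repeat a pose let the fingers close. It gives the time, the measured TCP pose, the force and the opening at its end, in the units of the state.
- r.sense(): the state, without advancing time (a new reading comes with each control period).
- r.capture(name): name is "scene" or "top"; returns the picture (480x640x3 uint8, blue, green, red); there is no depth.
- r.camera_model(name): a dict with "mtx" (3x3 intrinsics, pixels), "dist" ([k1, k2, p1, p2, k3] as OpenCV has them; the pictures are not rectified), "R" (3x3) and "t" (3): a world point X has camera coordinates R X + t. Camera axes: x right, y down, z forward; pixel columns grow to the right and rows downward; lengths in m; the calibration is good to about 2 mm. A picture is of the moment at which its call begins. camera_model takes no time and is no camera call.
- r.finish_job(): hands the job in, once; it reports no verdict.
Trained networks look in the newest picture that a camera, given by its name, has taken for a name from the list of things; names that differ only in an ending like _2 or _b are one class to them, and where a whole thing is asked for, a point or a joint stands for the part that bears it (a point fixed in the world has none). Each returns a list of dicts, best first, with "score" (0 to 1); they miss things now and then, are a little off and sometimes report something else, mostly with a low value. They report only what shows in the picture. A call takes as long as a camera call.
- r.recognise(camera, target): "rect" ([left, top, right, bottom] as shares, 0 to 1, of the picture: columns of its width, rows of its height, round what is visible of it).
- r.outline_of(camera, target): "pixels" (480x640 bool, what is visible of it) and "rect" ([left, top, right, bottom] as shares, 0 to 1, of the picture: columns of its width, rows of its height, round what is visible of it).
The state is a dict: "time_s": time; "joints": joint angles; "joint_velocities": joint speeds; "effort": joint torques, N m; "tcp_pos": TCP position; "ee_rot": TCP orientation; "wrist_force": force on the tool from outside, world axes, zero at the start; "moment": the same for the moment, N m; "gripper_width": opening from 0.0 (shut) to 1.0 (fully open).
Only numpy, scipy, OpenCV 4.12 (cv2) and the standard library are available. Lean on these libraries where they do the work, as an engineer would, in place of code of your own. Each camera call takes 0.05 s, during which the arm holds its last target.

## Working session

There is one attempt and no reset: what is moved stays moved. The work goes in short steps, Python scripts to look and compute and a shell command to move; the robot and the scene stay as the last step left them, time stands still between calls to the robot, and variables do not carry over. Pictures are saved under pics/ and viewed, and the job is handed in when it is done.

```bash
ls; mkdir -p pics
python3 - <<'E'
from station import r
import cv2
s=r.sense(); print(s)
for c in("scene","top"):
    cv2.imwrite(f"pics/{c}0.png",r.capture(c))
    m=r.camera_model(c); print(c,m)
E
```

```text
pics
{'time_s': 0.0, 'joints': array([-6.16141302e+01,  2.20901879e+01,  3.79627017e-01, -2.89230727e-02,
       -6.84120621e+01, -1.48157916e+01]), 'joint_velocities': array([-0.09235765, -0.01871555, -0.05185861,  0.05544943,  0.06725072,
       -0.04164718]), 'effort': array([-6.10755396e-04, -3.90666032e+01,  1.87405854e+01,  4.21992168e+00,
        1.09661574e-02, -1.89407056e-04]), 'tcp_pos': array([ 0.14650363, -0.60692988,  0.20836482]), 'ee_rot': array([[-9.72127319e-01, -2.34452789e-01, -6.04477231e-04],
       [-2.34453550e-01,  9.72125042e-01,  2.10596560e-03],
       [ 9.38779449e-05,  2.18898853e-03, -9.99997600e-01]]), 'wrist_force': array([ 0.28222861, -0.14330387,  0.05522645]), 'moment': array([-0.00498038, -0.00078106,  0.04022127]), 'gripper_width': 0.9991591842263969}
scene {'mtx': array([[491.3941006 ,   0.        , 303.46997137],
       [  0.        , 491.3941006 , 237.93992797],
       [  0.        ,   0.        ,   1.        ]]), 'dist': array([-0.06895201,  0.        ,  0.        ,  0.        ,  0.        ]), 'R': array([[-0.22650034,  0.97395425, -0.01052252],
       [ 0.59812867,  0.1305567 , -0.79069403],
       [-0.76872602, -0.18538629, -0.61212109]]), 't': array([ 0.12520727, -0.27306757,  1.75813939])}
top {'mtx': array([[444.53566717,   0.        , 327.65729634],
       [  0.        , 444.53566717, 241.94110122],
       [  0.        ,   0.        ,   1.        ]]), 'dist': array([-0.08401035,  0.        ,  0.        ,  0.        ,  0.        ]), 'R': array([[-0.02548225, -0.99950538,  0.01842936],
       [-0.9965803 ,  0.0239495 , -0.07908309],
       [ 0.0786026 , -0.02038156, -0.99669766]]), 't': array([0.01103184, 0.530235  , 1.00071351])}
```

View pics/scene0.png

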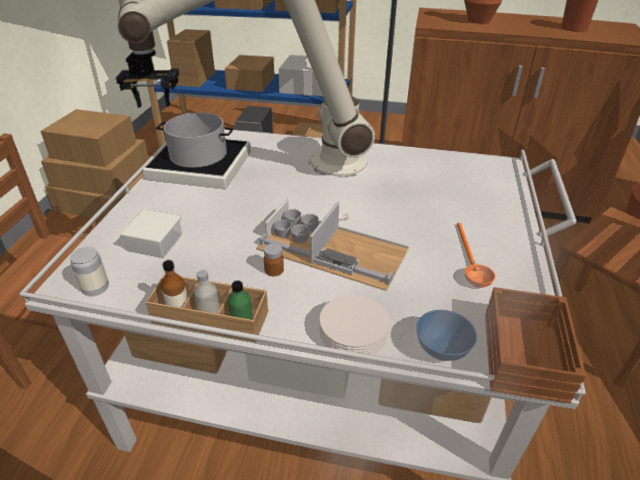

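View pics/top0.png

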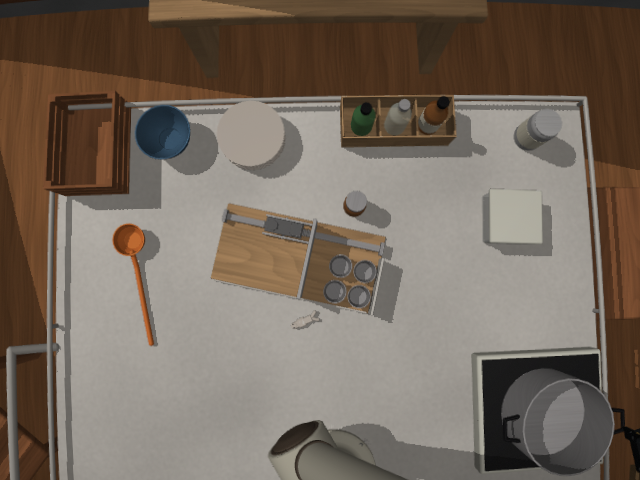

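```bash
cat > h.py <<'E'
import numpy as np, cv2
from station import r
def ray(cam,px,z):
    m=r.camera_model(cam); p=cv2.undistortPoints(np.array([[px]],float),m["mtx"],m["dist"])[0,0]
    R=np.array(m["R"]);t=np.array(m["t"]); d=R.T@np.array([p[0],p[1],1]); c=-R.T@t
    return c+d*(z-c[2])/d[2]
def proj(cam,X):
    m=r.camera_model(cam); return cv2.projectPoints(np.atleast_2d(np.array(X,float)),cv2.Rodrigues(np.array(m["R"]))[0],np.array(m["t"]),m["mtx"],m["dist"])[0][:,0]
E
python3 - <<'E'
from h import *
for c,b in(("top",(200,190,200,140)),("scene",(240,190,190,110))):
    im=cv2.imread(f"pics/{c}0.png"); x,y,w,h=b
    k=4
    cv2.imwrite(f"pics/{c}0z.png",cv2.resize(im[y:y+h,x:x+w],None,fx=k,fy=k,interpolation=cv2.INTER_CUBIC))
for c in("top","scene"):
  for n in("stop","jaw","rocker","release_pad","lock_pad","push_face","cup0","jar","fish_rest"):
    o=r.outline_of(c,n)
    for q in o[:4 if n=="cup0" else 1]:
        ys,xs=np.nonzero(q["pixels"]); print(c,n,round(q["score"],2),xs.mean().round(1),ys.mean().round(1),(np.array(q["rect"])*[640,480,640,480]).round(1))
        if n=="stop" : np.save(f"stop_{c}.npy",q["pixels"])
E
```

```text
top stop 0.58 292.6 255.3 [209.  202.4 385.9 312.8]
top jaw 0.78 292.8 238.2 [263.8 211.3 313.2 297.1]
top rocker 0.95 283.1 226.6 [264.  217.7 301.2 235.2]
top release_pad 0.72 282.8 226.4 [265.6 214.1 301.7 236.3]
top lock_pad 0.58 283.2 226.9 [269.5 212.5 302.4 239.4]
top cup0 0.94 340.3 265.4 [329.7 257.6 348.  276.1]
top cup0 0.86 334.2 290.7 [324.2 279.6 346.8 301.6]
top cup0 0.85 358.2 296.1 [349.  282.1 371.1 310.3]
top cup0 0.72 364.5 270.8 [351.  259.9 380.2 283.9]
top jar 0.93 354.6 203.3 [339.1 190.6 367.8 216.3]
top fish_rest 0.8 303.3 320.7 [291.7 313.3 318.  328.9]
scene stop 0.78 340.1 249.9 [258.2 201.4 409.2 287.7]
scene jaw 0.82 329.0 243.2 [308.1 200.6 358.  275.6]
scene rocker 0.71 338.4 256.9 [323.3 244.3 357.1 262. ]
scene release_pad 0.52 338.5 256.7 [318.9 251.7 357.2 263.4]
scene lock_pad 0.92 338.1 256.5 [325.4 249.  356.1 263.2]
scene push_face 0.78 328.9 243.9 [313.4 204.6 356.2 272.5]
scene cup0 0.66 282.6 227.3 [275.1 217.9 290.4 237.2]
scene cup0 0.64 292.7 215.2 [283.6 209.6 302.1 226. ]
scene cup0 0.63 309.7 220.1 [302.8 211.6 318.6 231.5]
scene cup0 0.51 300.1 232.5 [290.5 223.7 313.4 243.1]
scene jar 0.65 273.2 259.0 [266.  242.5 285.1 276.5]
```

View pics/top0z.png

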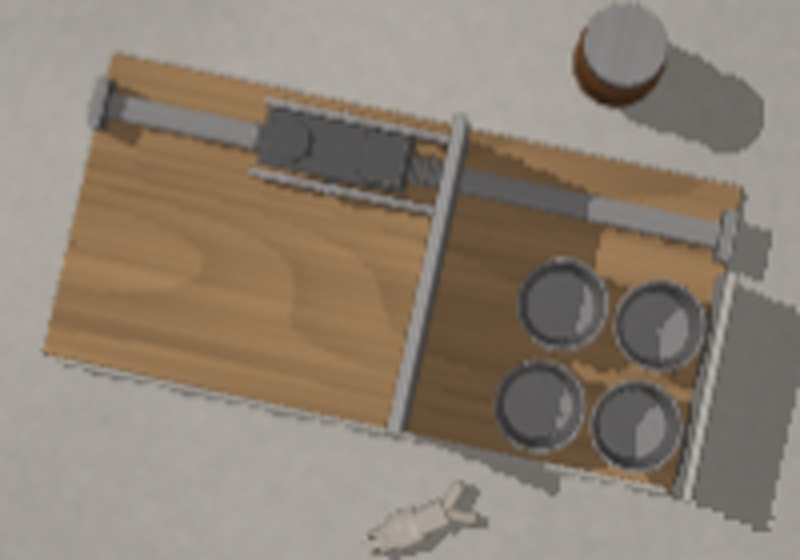

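View pics/scene0z.png

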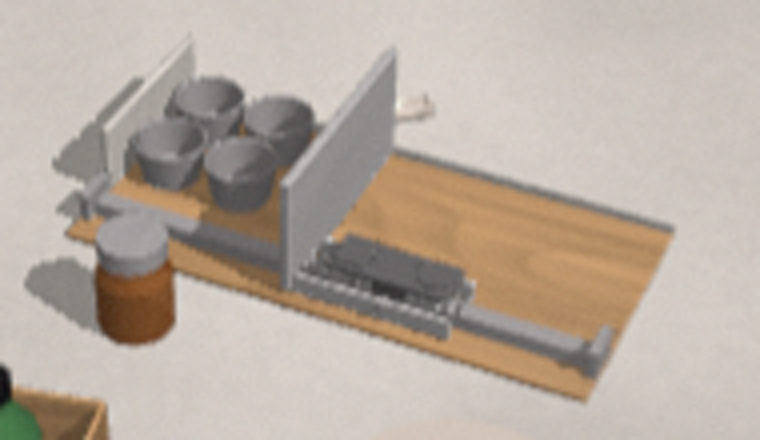

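```bash
cat >> h.py <<'E'
def zz(c,p):
    o={"top":(200,190),"scene":(240,190)}[c]; return (np.array(p)+.5)/4-.5+o
def Tst(p,X):
    X=np.atleast_2d(X); c,s=np.cos(p[2]),np.sin(p[2])
    return np.c_[p[0]+c*X[:,0]-s*X[:,1],p[1]+s*X[:,0]+c*X[:,1],X[:,2]]
E
python3 - <<'E'
from h import *
from scipy.optimize import least_squares
ob=[("top",(112,53),(.19,-.092,.006)),("top",(743,187),(-.19,-.092,.006)),("top",(43,352),(.19,.092,.006)),("top",(672,492),(-.19,.092,.006)),
("scene",(590,400),(.19,-.092,.006)),("scene",(673,230),(.19,.092,.006)),("scene",(65,235),(-.19,-.092,.006))]
def f(p,ob=ob): return np.concatenate([proj(c,Tst(p,X))[0]-zz(c,u) for c,u,X in ob])
for sub in (ob[:4],ob[4:],ob):
    s=least_squares(f,[.55,.07,1.4],args=(sub,)); print(s.x,np.rad2deg(s.x[2]),s.fun.round(1))
p=s.x; np.save("stop.npy",p)
c,sn=np.cos(p[2]),np.sin(p[2])
for u in ((467,122),(404,432),(452,118),(389,428)):
    X=ray("top",zz("top",u),.1)-[p[0],p[1],0]; print("plate top",c*X[0]+sn*X[1],-sn*X[0]+c*X[1])
for u in ((395,50),(284,185)):
    X=ray("scene",zz("scene",u),.1)-[p[0],p[1],0]; print("plate top sc",c*X[0]+sn*X[1],-sn*X[0]+c*X[1])
for u in ((288,140),(410,163),(258,145),(335,150)):
    X=ray("top",zz("top",u),.04)-[p[0],p[1],0]; print("rocker",c*X[0]+sn*X[1],-sn*X[0]+c*X[1])
for n,u in dict(c0=(340.3,265.4),c1=(334.2,290.7),c2=(358.2,296.1),c3=(364.5,270.8)).items():
    X=ray("top",u,.03)-[p[0],p[1],0]; print(n,c*X[0]+sn*X[1],-sn*X[0]+c*X[1])
E
```

```text
[0.49780443 0.0684125  1.33044194] 76.22870799612028 [-0.3 -1.3  0.  -0.2 -1.3  0.6  1.6  0.9]
[0.49634292 0.06796897 1.34606048] 77.1235847516343 [-0.1 -0.5  0.2  0.4 -0.1  0.2]
[0.49737228 0.06842398 1.33415021] 76.44117647470958 [-0.5 -0.9 -0.1 -0.4 -1.2  1.1  1.8  0.8 -0.7  0.3  0.4  1.2  0.1 -0.2]
plate top -0.027492169152254078 -0.08260306589169264
plate top -0.029805965650567916 0.08452472315651179
plate top -0.01924174357444353 -0.0830094301212206
plate top -0.02166349458180618 0.08413553164311349
plate top sc -0.02238817517526087 0.08779016480206056
plate top sc -0.024288788045523868 -0.08522121682004564
rocker 0.07123516478874091 -0.05869102294400562
rocker 0.001056031735044408 -0.060480928975129
rocker 0.08718781850720764 -0.05234155367427903
rocker 0.04403280706571932 -0.058747950279660024
c0 -0.10006739162718986 -0.0016712266784332137
c1 -0.09845317983236544 0.057160069688096796
c2 -0.15412896438664003 0.05775138310454844
c3 -0.15641473569387984 -0.0012107069764079395
```

Run:
```python
from h import *
from scipy.optimize import least_squares
ob=[("top",(112,53),(.19,-.092,.006)),("top",(743,187),(-.19,-.092,.006)),("top",(43,352),(.19,.092,.006)),
("scene",(590,400),(.19,-.092,.006)),("scene",(673,230),(.19,.092,.006)),("scene",(65,235),(-.19,-.092,.006)),("top",(120,104),(.187,-.06,.018)),("top",(722,231),(-.187,-.06,.018))]
ob=ob[:6]
def f(p): return np.concatenate([proj(c,Tst(p,X))[0]-zz(c,u) for c,u,X in ob])
s=least_squares(f,[.5,.07,1.34]); p=s.x; print(p,np.rad2deg(p[2]),s.fun.round(1)); np.save("stop.npy",p)
c,sn=np.cos(p[2]),np.sin(p[2])
def st(X): X=X-[p[0],p[1],0]; return np.round([c*X[0]+sn*X[1],-sn*X[0]+c*X[1]],4)
for u in ((467,122),(404,432),(452,118),(389,428)): print("plate",st(ray("top",zz("top",u),.1)))
for u in ((288,140),(410,163),(260,145)): print("rocker",st(ray("top",zz("top",u),.04)))
print("release",Tst(p,(.072,-.06,.041)),"lock",Tst(p,(.016,-.06,.041)),"face",Tst(p,(-.028,-.03,.075)))
# pot
for z in(.1,.15,.2): print("pot rim c",z,ray("top",(570,425),z).round(3),ray("scene",(195,133),z).round(3))
print(proj("top",[r.sense()["tcp_pos"]]),proj("scene",[r.sense()["tcp_pos"]]))
```

```text
[0.49692878 0.0675562  1.33583949] 76.53796471930804 [-0.3 -0.6  0.3 -0.4 -0.8  1.5 -0.9  0.1  0.1  1.  -0.2 -0.2]
plate [-0.0267 -0.0828]
plate [-0.0287  0.0843]
plate [-0.0184 -0.0832]
plate [-0.0206  0.0839]
rocker [ 0.0721 -0.059 ]
rocker [ 0.0019 -0.0607]
rocker [ 0.0869 -0.053 ]
release [[0.57204192 0.1236099  0.041     ]] lock [[0.55900506 0.06914853 0.041     ]] face [[0.51958609 0.03334149 0.075     ]]
pot rim c 0.1 [ 0.114 -0.515  0.1  ] [ 0.077 -0.505  0.1  ]
pot rim c 0.15 [ 0.132 -0.486  0.15 ] [ 0.173 -0.456  0.15 ]
pot rim c 0.2 [ 0.15  -0.458  0.2  ] [ 0.269 -0.407  0.2  ]
[[643.02611008 421.9574949 ]] [[153.86025365 109.68560748]]
```

```bash
cat >> h.py <<'E'
from scipy.spatial.transform import Rotation as Ro
def Rt(a): # tool down, x axis at angle a
    c,s=np.cos(a),np.sin(a); return np.array([[c,s,0],[s,-c,0],[0,0,-1.]])
def go(pos,a):
    s=r.sense(); R=np.array(s["ee_rot"]); d=R.T@(np.array(pos)-s["tcp_pos"])
    rv=Ro.from_matrix(R.T@Rt(a)).as_rotvec(degrees=True)
    print("t",round(s["time_s"],2),"at",np.round(s["tcp_pos"],4),"F",np.round(s["wrist_force"],1),"dist",round(np.linalg.norm(d)*1e3,1),"row",(d/.3).round(4),(rv/180).round(4))
    return d/.3,rv/180
E
python3 -c "
from h import *
p=np.load('stop.npy')
go((.40,-.35,.26),p[2]); go((.572,.1236,.137),p[2])"
```

```text
t 1.0 at [ 0.1466 -0.6075  0.2094] F [0.  0.6 0.6] dist 364.8 row [-1.0223  0.6364 -0.1685] [0.     0.     0.6502]
t 1.0 at [ 0.1466 -0.6075  0.2094] F [0.  0.6 0.6] dist 849.0 row [-1.95    2.0365  0.2415] [0.     0.     0.6502]
```

```bash
python3 -m creep '[[0,-0.3,0.15,-0.15,0,0,-0.06],[0,-0.6,0.35,-0.17,0,0,-0.1],[0,-0.8,0.5,-0.17,0,0,-0.14],[0,-0.95,0.6,-0.17,0,0,-0.18],[0,-0.95,0.7,-0.17,0,0,-0.22]]'; python3 -c "
from h import *
p=np.load('stop.npy');a=p[2]+np.pi
go((.46,-.2,.24),a); go((.572,.1236,.16),a)"
```

```text
time_s: 1.42
tcp_pos: [0.2871, -0.4592, 0.2477]
ee_rot: [[-0.647, -0.763, 0.001], [-0.763, 0.647, -0.001], [0.0, -0.001, -1.0]]
wrist_force: [1.4, -0.5, 0.6]
gripper_width: 0.709
t 1.42 at [ 0.2871 -0.4592  0.2477] F [ 1.4 -0.5  0.6] dist 311.7 row [-1.0317  0.1191  0.0254] [-3.00e-04 -1.00e-04 -1.49e-01]
t 1.42 at [ 0.2871 -0.4592  0.2477] F [ 1.4 -0.5  0.6] dist 654.6 row [-2.096   0.5321  0.2914] [-3.00e-04 -1.00e-04 -1.49e-01]
```

```bash
python3 -m creep '[[0,-0.2,0.03,0,0,0,-0.04],[0,-0.4,0.06,0,0,0,-0.08],[0,-0.6,0.12,0.01,0,0,-0.12],[0,-0.8,0.15,0.02,0,0,-0.149],[0,-1,0.2,0.03,0,0,-0.149]]'; python3 -c "
from h import *
p=np.load('stop.npy');a=p[2]+np.pi
go((.572,.1236,.16),a)"
```

```text
time_s: 1.83
tcp_pos: [0.3894, -0.2776, 0.2434]
ee_rot: [[-0.229, -0.973, 0.002], [-0.973, 0.229, -0.001], [0.001, -0.002, -1.0]]
wrist_force: [0.7, 0.1, -0.7]
gripper_width: 0.326
t 1.83 at [ 0.3894 -0.2776  0.2434] F [ 0.7  0.1 -0.7] dist 448.6 row [-1.4415 -0.2848  0.2773] [-0.0007 -0.0003  0.0011]
```

```bash
python3 -m creep '[[0,-0.2,-0.04,0.03,0,0,0],[0,-0.4,-0.08,0.05,0,0,0],[0,-0.6,-0.12,0.07,0,0,0],[0,-0.8,-0.16,0.1,0,0,0],[0,-1,-0.2,0.1,0,0,0]]'; python3 -m creep '[[0,-0.2,-0.04,0.03,0,0,0],[0,-0.4,-0.08,0.07,0,0,0],[0,-0.6,-0.1,0.1,0,0,0]]'; python3 -c "
from h import *
p=np.load('stop.npy');a=p[2]+np.pi
go((.572,.1236,.1),a)"
```

```text
time_s: 2.25
tcp_pos: [0.475, -0.089, 0.2204]
ee_rot: [[-0.229, -0.973, 0.002], [-0.973, 0.229, -0.001], [0.001, -0.003, -1.0]]
wrist_force: [0.6, -0.6, -0.6]
gripper_width: 0.019
time_s: 2.5
tcp_pos: [0.5241, 0.0244, 0.2004]
ee_rot: [[-0.229, -0.973, 0.003], [-0.973, 0.229, -0.001], [0.0, -0.003, -1.0]]
wrist_force: [0.4, -0.5, -0.1]
gripper_width: 0.009
t 2.5 at [0.5241 0.0244 0.2004] F [ 0.4 -0.5 -0.1] dist 149.1 row [-0.3586 -0.0787  0.3349] [-0.0011 -0.0001  0.0013]
```

```bash
python3 -m creep '[[0,-0.14,-0.03,0.05,0,0,0],[0,-0.28,-0.06,0.1,0,0,0],[0,-0.359,-0.079,0.22,0,0,0],[0,-0.359,-0.079,0.33,0,0,0],[0,-0.359,-0.079,0.33,0,0,0]]'
python3 - <<'E'
from h import *
p=np.load('stop.npy');a=p[2]+np.pi
im=r.capture("top"); cv2.imwrite("pics/top1.png",cv2.resize(im[190:330,200:400],None,fx=4,fy=4,interpolation=cv2.INTER_CUBIC))
im=r.capture("scene"); cv2.imwrite("pics/scene1.png",cv2.resize(im[170:300,240:430],None,fx=4,fy=4,interpolation=cv2.INTER_CUBIC))
go((.572,.1236,.056),a)
E
```

```text
time_s: 2.92
tcp_pos: [0.5677, 0.1241, 0.0933]
ee_rot: [[-0.228, -0.974, -0.011], [-0.974, 0.228, -0.006], [0.008, 0.009, -1.0]]
wrist_force: [-1.6, -1.5, -2.0]
gripper_width: 0.008
t 3.02 at [0.5715 0.1234 0.1003] F [-0.3 -0.6  0.5] dist 44.3 row [-0.0014 -0.0014  0.1477] [-0.0003 -0.001   0.0016]
```

View pics/scene1.png

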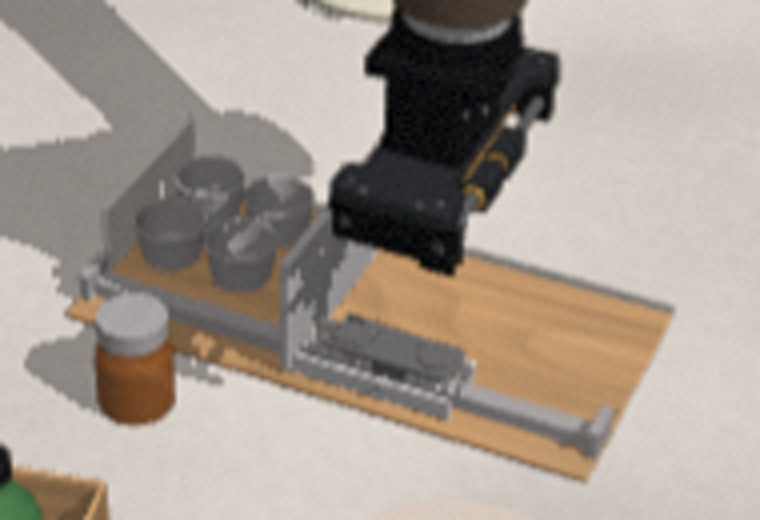

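View pics/top1.png

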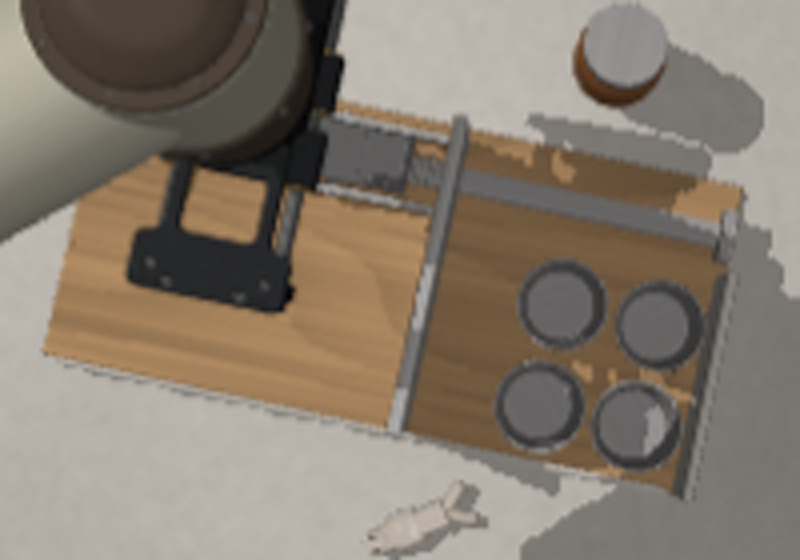

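Run:
```python
from h import *
s=r.sense()
for z in (-.053,0,.017):
  P=s["tcp_pos"]+s["ee_rot"]@[0,0,z]
  print(P,((proj("scene",[P])[0]-[240,170])*4).round(),((proj("top",[P])[0]-[200,190])*4).round())
print(s["time_s"])
im=r.capture("scene"); cv2.imwrite("pics/scene2.png",cv2.resize(im[130:300,240:430],None,fx=4,fy=4)[:600])
```

```text
[0.57145561 0.12361508 0.15332405] [441. 212.] [263. 111.]
[0.57147063 0.1234392  0.10032434] [437. 281.] [275. 124.]
[0.57147544 0.12338279 0.08332443] [435. 302.] [279. 128.]
3.0167
```

View pics/scene2.png

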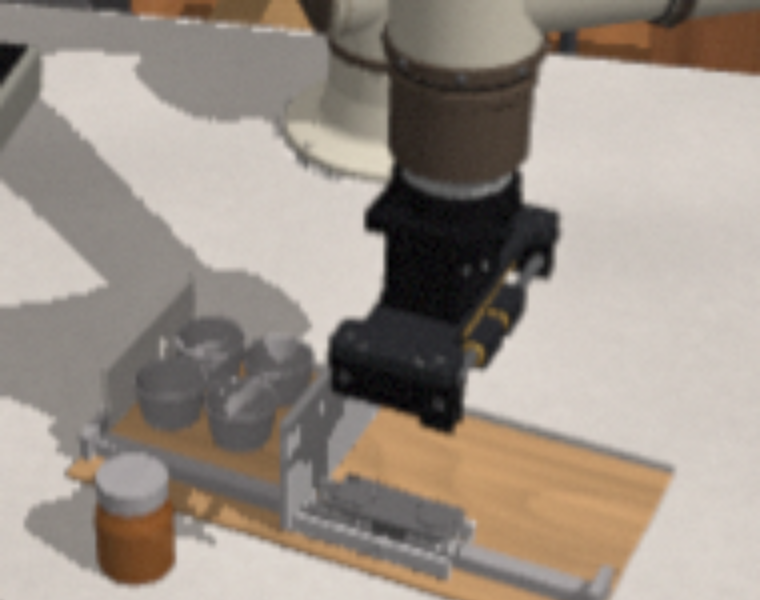

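Run:
```python
from h import *
im=cv2.imread("pics/scene0.png")
P=np.array([.1466,-.6075,.2094]);R=Rt(np.deg2rad(193.6))
z=cv2.resize(im[40:150,90:240],None,fx=5,fy=5,interpolation=cv2.INTER_CUBIC)
for dz in(-.053,0,.017):
  for dy in(-.0435,0,.0435):
    u=(proj("scene",[P+R@[0,dy,dz]])[0]-[90,40]+.5)*5
    cv2.circle(z,tuple(int(v) for v in u),3,(0,0,255) if dy==0 else(0,255,0),-1)
cv2.imwrite("pics/chk.png",z)
```

```text
(no output)
```

View pics/chk.png

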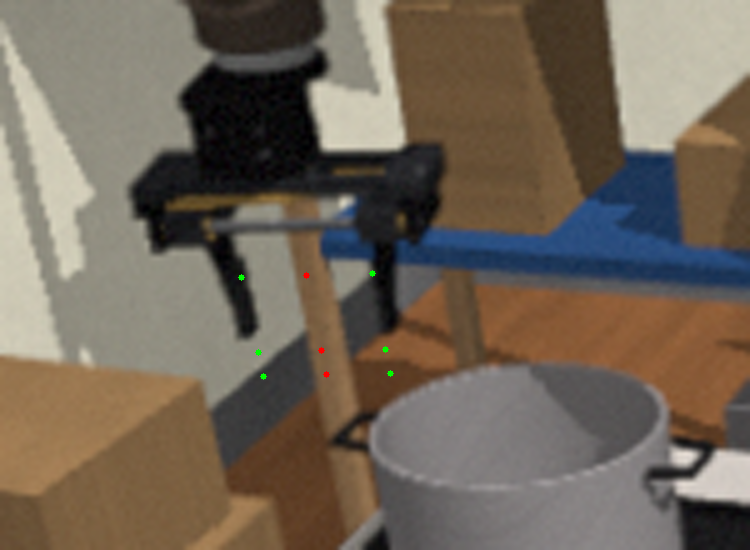

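Run:
```python
from h import *
s=r.sense();P=s["tcp_pos"];R=s["ee_rot"]
B=[(x,y,z) for z in(-.053,-.1) for x,y in((-.0375,-.095),(.0375,-.095),(.0375,.095),(-.0375,.095))]
for c in("scene","top"):
    im=r.capture(c); o=(200,60)if c=="scene" else (200,150); k=3
    z=cv2.resize(im[o[1]:o[1]+200,o[0]:o[0]+260],None,fx=k,fy=k,interpolation=cv2.INTER_CUBIC)
    f=lambda X:tuple(int(v) for v in (proj(c,[X])[0]-o+.5)*k)
    for i in(0,4):
        q=[f(P+R@np.array(b)) for b in B[i:i+4]]
        cv2.polylines(z,[np.array(q)],True,(0,0,255) if i==0 else (255,0,0),1)
    for zz_ in(-.3,-.2,-.1,0,.017): cv2.circle(z,f(P+R@np.array([0,0,zz_])),3,(0,255,0),-1)
    for t in np.linspace(0,6.28,60): cv2.circle(z,f(np.array([.1*np.cos(t),.1*np.sin(t),0])),1,(255,0,255),-1)
    print(c,proj(c,[(0,0,0.)]))
    cv2.imwrite(f"pics/chk_{c}.png",z)
```

```text
scene [[338.39453955 161.7720894 ]]
top [[332.44221311 471.92360502]]
```

View pics/chk_scene.png

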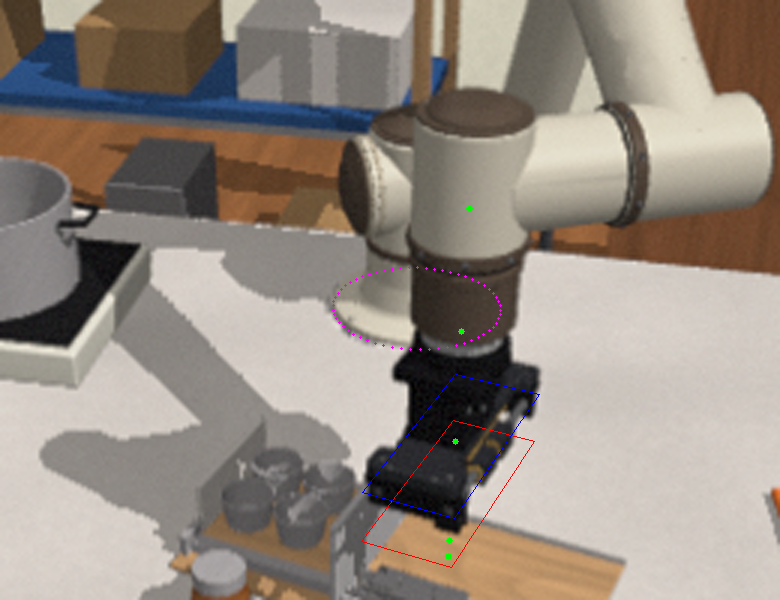

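View pics/chk_top.png

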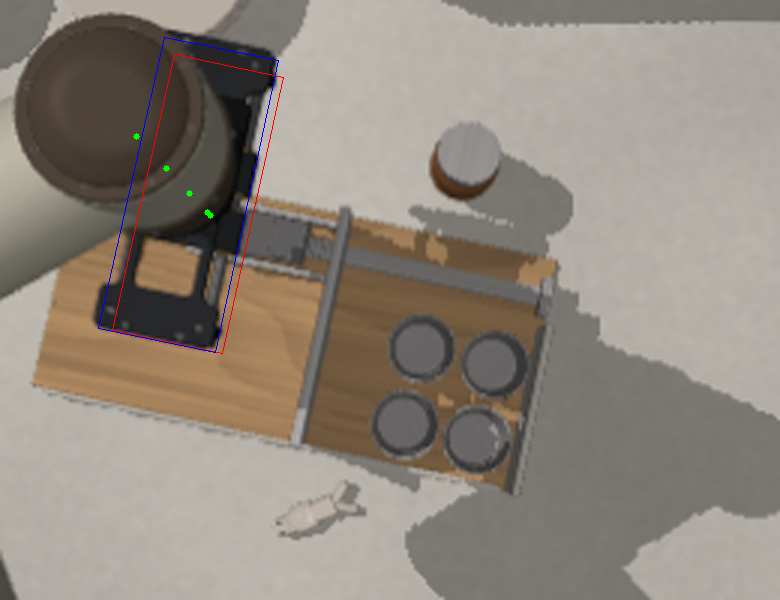

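```bash
python3 -m creep '[[0,0,0,0.04,0,0,0],[0,0,0,0.08,0,0,0],[0,0,0,0.11,0,0,0],[0,0,0,0.11,0,0,0]]'
python3 - <<'E'
from h import *
p=np.load('stop.npy');a=p[2]+np.pi
im=r.capture("scene"); cv2.imwrite("pics/s3.png",cv2.resize(im[180:300,280:400],None,fx=5,fy=5,interpolation=cv2.INTER_CUBIC))
P=r.sense(); print((proj("scene",[P["tcp_pos"]+P["ee_rot"]@[0,0,.017]])[0]-[280,180])*5)
go((.572,.1236,.056),a)
E
```

```text
time_s: 3.5
tcp_pos: [0.5733, 0.1228, 0.0712]
ee_rot: [[-0.23, -0.973, 0.007], [-0.973, 0.23, 0.001], [-0.002, -0.007, -1.0]]
wrist_force: [-0.4, -0.3, -0.7]
gripper_width: 0.006
[340.30041739 373.31641035]
t 3.55 at [0.5739 0.123  0.0719] F [-0.5 -0.6 -2. ] dist 16.0 row [-0.0003  0.0069  0.0529] [-0.0026  0.0008  0.001 ]
```

View pics/s3.png

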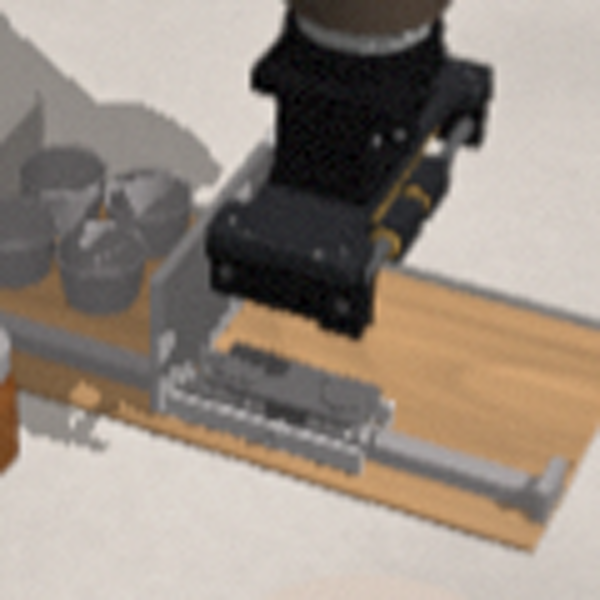

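```bash
python3 -m creep '[[0,0,0.004,0.02,0,0,0],[0,0,0.005,0.038,0,0,0],[0,0,0.005,0.038,0,0,0]]'
python3 - <<'E'
from h import *
p=np.load('stop.npy');a=p[2]+np.pi
im=r.capture("scene"); cv2.imwrite("pics/s4.png",cv2.resize(im[180:300,280:400],None,fx=5,fy=5,interpolation=cv2.INTER_CUBIC))
go((.572,.1236,.056),a)
E
```

```text
time_s: 3.8
tcp_pos: [0.5719, 0.1231, 0.0598]
ee_rot: [[-0.23, -0.973, 0.007], [-0.973, 0.23, 0.0], [-0.002, -0.007, -1.0]]
wrist_force: [-0.0, 0.5, -0.9]
gripper_width: 0.006
t 3.85 at [0.5721 0.1232 0.0601] F [ 0.2 -0.3 -1.2] dist 4.1 row [-0.0012  0.0008  0.0137] [-0.0023  0.0006  0.0009]
```

View pics/s4.png

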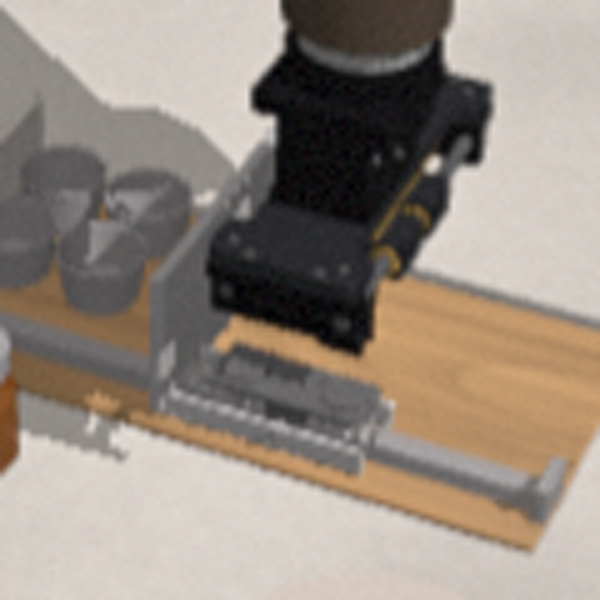

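```bash
python3 -m creep '[[0,-0.001,0.001,0.013,0,0,0],[0,-0.001,0.001,0.026,0,0,0],[0,-0.001,0.001,0.026,0,0,0]]'; python3 -m creep '[[0,0,0,0.01,0,0,0],[0,0,0,0.02,0,0,0],[0,0,0,0.02,0,0,0]]';python3 - <<'E'
from h import *
p=np.load('stop.npy');a=p[2]+np.pi
im=r.capture("scene"); cv2.imwrite("pics/s5.png",cv2.resize(im[180:300,280:400],None,fx=5,fy=5,interpolation=cv2.INTER_CUBIC))
go((.572,.1236,.035),a)
E
```

```text
time_s: 4.1
tcp_pos: [0.5714, 0.1234, 0.0514]
ee_rot: [[-0.23, -0.973, 0.006], [-0.973, 0.23, -0.0], [-0.001, -0.006, -1.0]]
wrist_force: [0.7, 0.2, 0.0]
gripper_width: 0.005
time_s: 4.35
tcp_pos: [0.5709, 0.1233, 0.0446]
ee_rot: [[-0.23, -0.973, 0.005], [-0.973, 0.23, -0.001], [-0.0, -0.005, -1.0]]
wrist_force: [-0.2, -0.8, -0.8]
gripper_width: 0.005
t 4.4 at [0.5711 0.1233 0.0449] F [-0.8 -0.2  0.3] dist 9.9 row [-0.0016 -0.0024  0.033 ] [-0.0016  0.0002  0.0009]
```

View pics/s5.png

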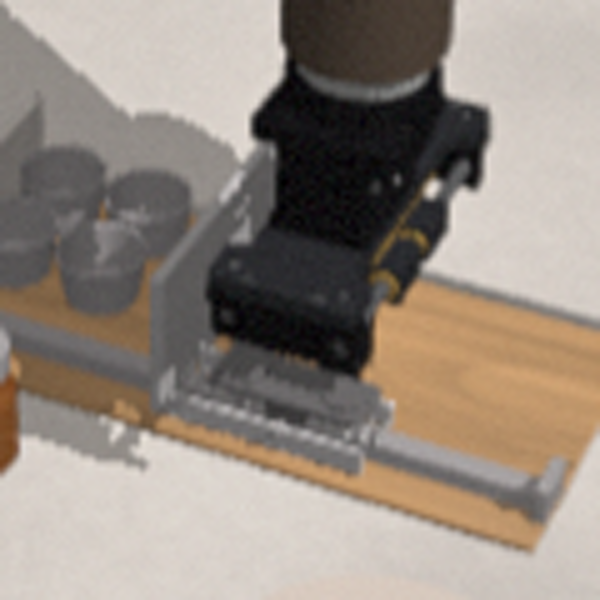

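```bash
python3 -m creep '[[0,-0.001,-0.002,0.01,0,0,0],[0,-0.001,-0.002,0.018,0,0,0],[0,-0.001,-0.002,0.018,0,0,0]]'; python3 -m creep '[[0,0,0,0.01,0,0,0],[0,0,0,0.015,0,0,0],[0,0,0,0.015,0,0,0]]';python3 - <<'E'
from h import *
p=np.load('stop.npy');a=p[2]+np.pi
im=r.capture("scene"); cv2.imwrite("pics/s6.png",cv2.resize(im[180:300,280:400],None,fx=5,fy=5,interpolation=cv2.INTER_CUBIC))
im=r.capture("top"); cv2.imwrite("pics/t6.png",cv2.resize(im[190:330,200:400],None,fx=4,fy=4,interpolation=cv2.INTER_CUBIC))
go((.572,.1236,.035),a)
E
```

```text
time_s: 4.65
tcp_pos: [0.5715, 0.1233, 0.0388]
ee_rot: [[-0.23, -0.973, 0.004], [-0.973, 0.23, -0.001], [0.0, -0.004, -1.0]]
wrist_force: [-0.4, -0.8, -0.2]
gripper_width: 0.004
time_s: 4.9
tcp_pos: [0.5712, 0.1232, 0.0339]
ee_rot: [[-0.23, -0.973, 0.003], [-0.973, 0.23, -0.001], [0.001, -0.003, -1.0]]
wrist_force: [-0.4, -0.2, -0.6]
gripper_width: 0.004
t 5.0 at [0.5715 0.1233 0.0343] F [-0.3 -0.2  0.3] dist 1.0 row [-0.0015 -0.0015 -0.0024] [-0.0013 -0.0001  0.0008]
```

View pics/s6.png

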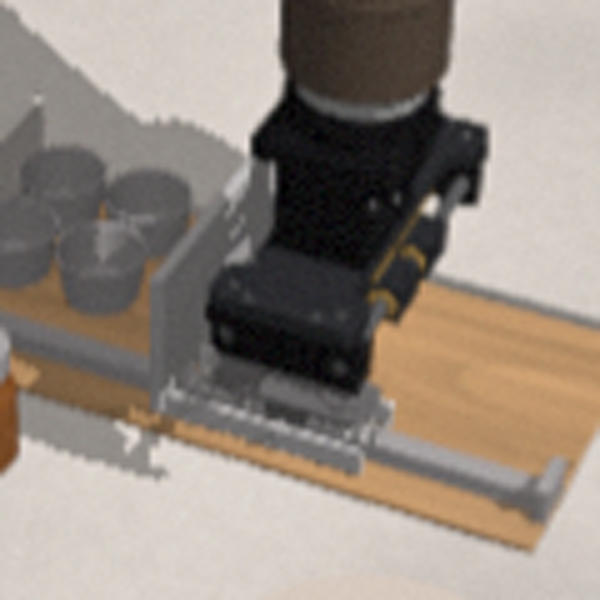

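View pics/t6.png

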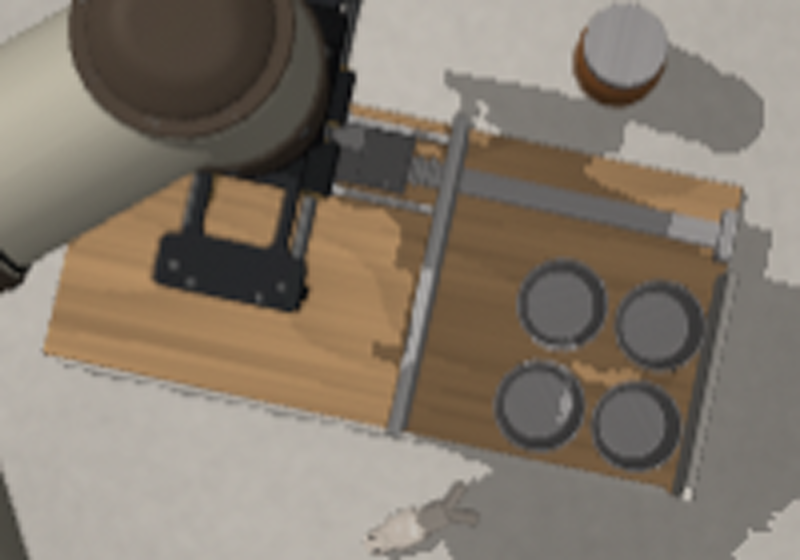

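```bash
python3 -m creep '[[0,-0.001,-0.001,0.008,0,0,0],[0,-0.001,-0.001,0.012,0,0,0],[0,-0.001,-0.001,0.012,0,0,0]]'; python3 -m creep '[[0,0,0,0.008,0,0,0],[0,0,0,0.012,0,0,0],[0,0,0,0.012,0,0,0]]'
```

```text
time_s: 5.25
tcp_pos: [0.5716, 0.1234, 0.0303]
ee_rot: [[-0.23, -0.973, 0.003], [-0.973, 0.23, -0.001], [0.001, -0.004, -1.0]]
wrist_force: [1.0, -1.0, 0.7]
gripper_width: 0.007
time_s: 5.5
tcp_pos: [0.5723, 0.1241, 0.0277]
ee_rot: [[-0.23, -0.973, 0.005], [-0.973, 0.23, -0.001], [-0.001, -0.005, -1.0]]
wrist_force: [-1.5, 1.0, 5.7]
gripper_width: 0.006
```

```bash
python3 -m creep '[[0,0,0,0.008,0,0,0],[0,0,0,0.012,0,0,0],[0,0,0,0.012,0,0,0]]'
python3 - <<'E'
from h import *
im=r.capture("scene"); cv2.imwrite("pics/s7.png",cv2.resize(im[180:300,280:400],None,fx=5,fy=5,interpolation=cv2.INTER_CUBIC))
p=np.load('stop.npy');a=p[2]+np.pi
go((.572,.1236,.02),a)
E
```

```text
time_s: 5.75
tcp_pos: [0.5728, 0.125, 0.0249]
ee_rot: [[-0.229, -0.973, 0.007], [-0.973, 0.229, 0.001], [-0.002, -0.006, -1.0]]
wrist_force: [-0.7, 2.1, 3.5]
gripper_width: 0.007
t 5.8 at [0.5728 0.1249 0.0248] F [-1.1  3.   3.3] dist 5.0 row [0.0048 0.0016 0.0159] [-0.002   0.0006  0.0012]
```

View pics/s7.png

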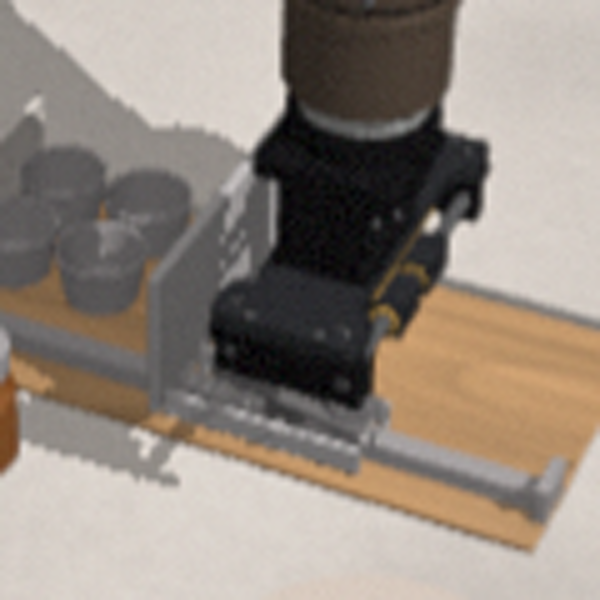

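```bash
python3 -m creep '[[0,0.002,0,0.008,0,0,0],[0,0.002,0,0.014,0,0,0],[0,0.002,0,0.014,0,0,0]]'; python3 -m creep '[[0,0.002,0,0.008,0,0,0],[0,0.002,0,0.012,0,0,0],[0,0.002,0,0.012,0,0,0]]'
```

```text
time_s: 6.05
tcp_pos: [0.573, 0.1248, 0.0226]
ee_rot: [[-0.228, -0.974, 0.007], [-0.974, 0.228, 0.001], [-0.002, -0.007, -1.0]]
wrist_force: [-5.2, 3.5, 12.9]
gripper_width: 0.007
time_s: 6.3
tcp_pos: [0.5732, 0.1248, 0.0223]
ee_rot: [[-0.227, -0.974, 0.009], [-0.974, 0.227, 0.001], [-0.003, -0.008, -1.0]]
wrist_force: [-7.4, 2.7, 20.1]
gripper_width: 0.006
```

```bash
python3 -m creep '[[0,0,0,-0.08,0,0,0],[0,0,0,-0.18,0,0,0],[0,0,0,-0.28,0,0,0],[0,0,0,-0.36,0,0,0],[0,0,0,-0.36,0,0,0]]'
python3 - <<'E'
from h import *
p=np.load('stop.npy');a=p[2]+np.pi
im=r.capture("scene"); cv2.imwrite("pics/s8.png",cv2.resize(im[180:300,280:400],None,fx=5,fy=5,interpolation=cv2.INTER_CUBIC))
P=Tst(p,(-.053,-.03,.13))[0]; go(P,a)
E
```

```text
time_s: 6.72
tcp_pos: [0.5754, 0.1255, 0.1357]
ee_rot: [[-0.226, -0.974, 0.018], [-0.974, 0.226, 0.004], [-0.008, -0.017, -1.0]]
wrist_force: [0.9, 0.6, 0.7]
gripper_width: 0.004
t 6.77 at [0.5738 0.1251 0.133 ] F [ 0.6 -0.4 -0.1] dist 130.7 row [0.4223 0.107  0.0059] [-0.0041  0.0019  0.0019]
```

View pics/s8.png

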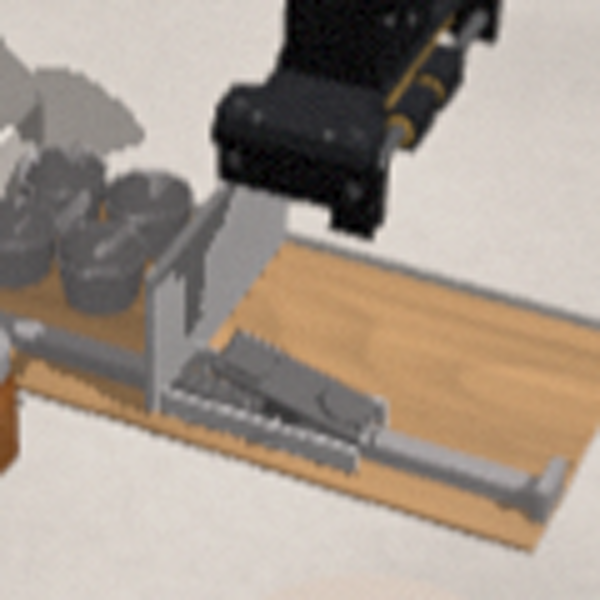

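Rocker is clearly tipped (round end down at ~(350,415), square end raised at ~(245,345)), with the plate unmoved. Next I cross to the cup side.

```bash
python3 -m creep '[[0,0.11,0.03,0,-0.004,0.002,0.002],[0,0.22,0.06,0,-0.004,0.002,0.002],[0,0.33,0.09,0.006,-0.004,0.002,0.002],[0,0.422,0.107,0.006,-0.004,0.002,0.002],[0,0.422,0.107,0.006,-0.004,0.002,0.002]]'
python3 - <<'E'
from h import *
p=np.load('stop.npy');a=p[2]+np.pi
im=r.capture("scene"); cv2.imwrite("pics/s9.png",cv2.resize(im[170:290,240:390],None,fx=5,fy=5,interpolation=cv2.INTER_CUBIC))
im=r.capture("top"); cv2.imwrite("pics/t9.png",cv2.resize(im[190:330,200:400],None,fx=4,fy=4,interpolation=cv2.INTER_CUBIC))
P=Tst(p,(-.053,-.03,.057))[0]; go(P,a)
E
```

```text
time_s: 7.18
tcp_pos: [0.5093, 0.0052, 0.128]
ee_rot: [[-0.238, -0.971, -0.006], [-0.971, 0.238, -0.002], [0.003, 0.006, -1.0]]
wrist_force: [-1.0, 0.0, 0.2]
gripper_width: 0.007
t 7.28 at [0.5127 0.0079 0.1288] F [ 1.1 -0.1  0.7] dist 71.9 row [-0.0049 -0.0029  0.2394] [ 0.0005 -0.0005 -0.0008]
```

View pics/s9.png

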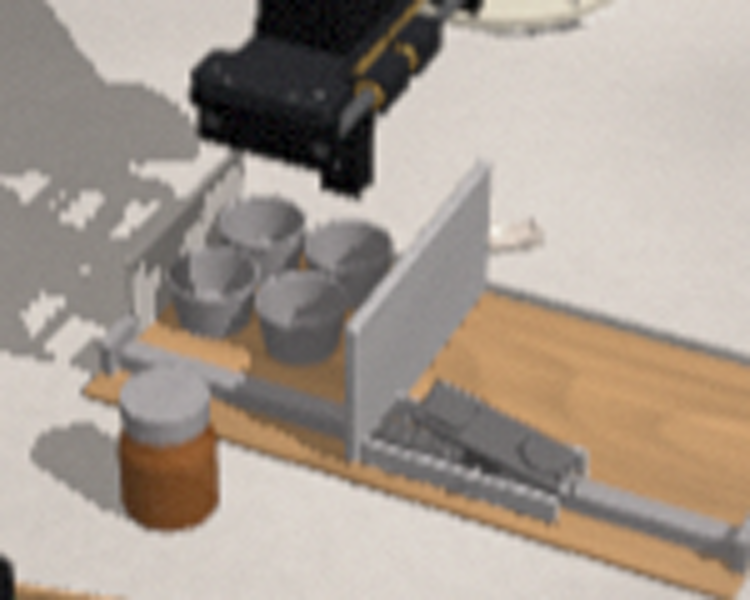

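View pics/t9.png

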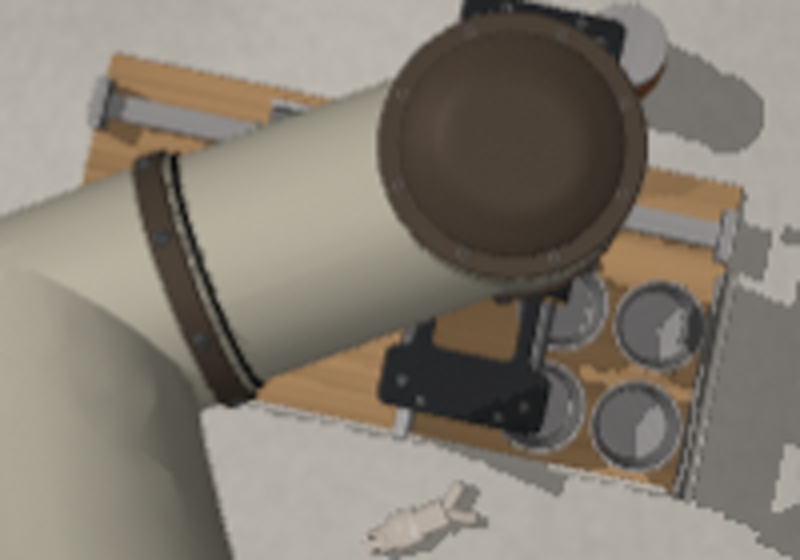

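Run:
```python
from h import *
u=np.array([348,188])/5+[240,170]; print(ray("scene",u,.1405), (proj("scene",[(.5127,.0079,.1405)])-[240,170])*5)
```

```text
[0.50845847 0.0076056  0.1405    ] [[346.78323093 192.55917868]]
```

```bash
python3 -m creep '[[0,-0.003,-0.002,0.06,0,0,0],[0,-0.005,-0.003,0.13,0,0,0],[0,-0.005,-0.003,0.2,0,0,0],[0,-0.005,-0.003,0.236,0,0,0],[0,-0.005,-0.003,0.236,0,0,0]]'
python3 - <<'E'
from h import *
p=np.load('stop.npy');a=p[2]+np.pi
im=r.capture("scene"); cv2.imwrite("pics/s10.png",cv2.resize(im[170:290,240:390],None,fx=5,fy=5,interpolation=cv2.INTER_CUBIC))
P=Tst(p,(-.0375,-.03,.057))[0]; go(P,a)
E
```

```text
time_s: 7.7
tcp_pos: [0.5119, 0.0092, 0.0546]
ee_rot: [[-0.235, -0.972, -0.009], [-0.972, 0.235, -0.003], [0.005, 0.008, -1.0]]
wrist_force: [0.4, 0.8, 0.0]
gripper_width: 0.004
t 7.75 at [0.5131 0.0094 0.0562] F [ 0.3 -1.1  0.4] dist 15.3 row [-0.051  -0.0022 -0.0028] [ 0.0016 -0.0012 -0.0004]
```

View pics/s10.png

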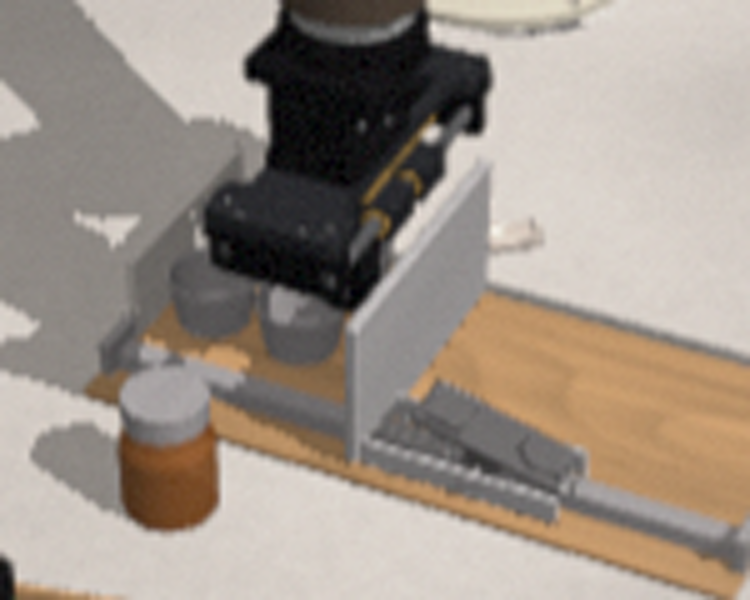

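```bash
python3 -m creep '[[0,-0.03,-0.002,-0.003,0,0,0],[0,-0.055,-0.002,-0.003,0,0,0],[0,-0.08,-0.002,-0.003,0,0,0],[0,-0.11,-0.002,-0.003,0,0,0],[0,-0.14,-0.002,-0.003,0,0,0]]'
python3 - <<'E'
from h import *
p=np.load('stop.npy');a=p[2]+np.pi
im=r.capture("scene"); cv2.imwrite("pics/s11.png",cv2.resize(im[170:290,240:390],None,fx=5,fy=5,interpolation=cv2.INTER_CUBIC))
s=r.sense()["tcp_pos"]-[p[0],p[1],0]; c,n=np.cos(p[2]),np.sin(p[2]); print("stop xy",c*s[0]+n*s[1],-n*s[0]+c*s[1])
go(Tst(p,(.04,-.03,.057))[0],a)
E
```

```text
time_s: 8.17
tcp_pos: [0.5241, 0.051, 0.0575]
ee_rot: [[-0.234, -0.972, -0.005], [-0.972, 0.234, -0.002], [0.003, 0.004, -1.0]]
wrist_force: [0.9, -2.5, -0.5]
gripper_width: 0.004
stop xy -0.008094559038877455 -0.030855083582895317
t 8.22 at [0.5251 0.0525 0.0576] F [-0.3  1.3  1. ] dist 48.1 row [-0.1603  0.0028  0.0017] [ 0.0009 -0.0007  0.0001]
```

View pics/s11.png

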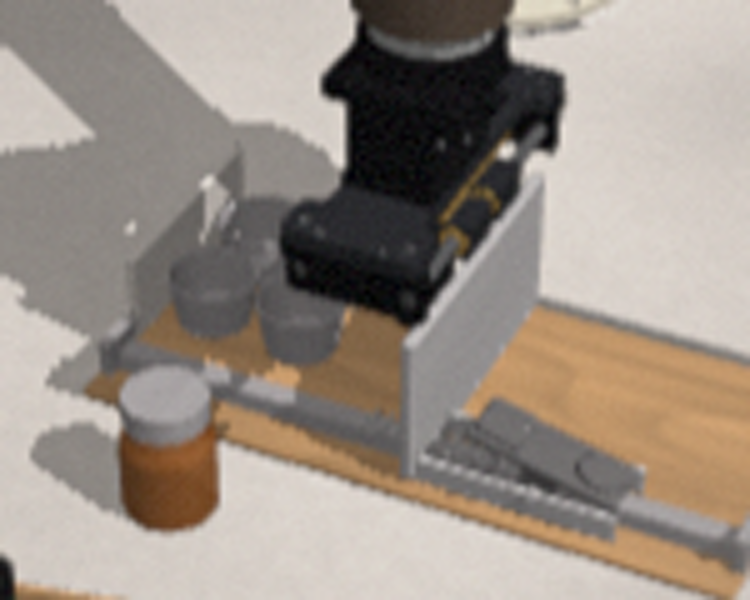

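```bash
python3 -m creep '[[0,-0.03,0,0,0,0,0],[0,-0.06,0.001,0,0,0,0],[0,-0.09,0.002,0,0,0,0],[0,-0.11,0.002,0,0,0,0],[0,-0.13,0.003,0,0,0,0]]'; python3 -m creep '[[0,-0.015,0,0,0,0,0],[0,-0.03,0,0,0,0,0],[0,-0.045,0,0,0,0,0],[0,-0.06,0,0,0,0,0],[0,-0.06,0,0,0,0,0]]'
python3 - <<'E'
from h import *
p=np.load('stop.npy');a=p[2]+np.pi
im=r.capture("scene"); cv2.imwrite("pics/s12.png",cv2.resize(im[180:300,280:430],None,fx=5,fy=5,interpolation=cv2.INTER_CUBIC))
s=r.sense()["tcp_pos"]-[p[0],p[1],0]; c,n=np.cos(p[2]),np.sin(p[2]); print("stop xy",c*s[0]+n*s[1],-n*s[0]+c*s[1])
go(Tst(p,(.06,-.03,.057))[0],a)
E
```

```text
time_s: 8.63
tcp_pos: [0.5338, 0.0915, 0.0578]
ee_rot: [[-0.232, -0.973, -0.002], [-0.973, 0.232, -0.001], [0.002, 0.002, -1.0]]
wrist_force: [0.6, -2.6, -1.0]
gripper_width: 0.01
time_s: 9.05
tcp_pos: [0.5376, 0.1079, 0.0578]
ee_rot: [[-0.232, -0.973, -0.004], [-0.973, 0.232, -0.004], [0.005, 0.003, -1.0]]
wrist_force: [0.9, -6.8, 1.8]
gripper_width: 0.006
stop xy 0.04868280037262317 -0.03022123081727661
t 9.1 at [0.5377 0.1079 0.0578] F [ 0.8 -6.2  0.9] dist 11.3 row [-0.0377  0.0007  0.0025] [ 0.0009 -0.0014  0.0002]
```

View pics/s12.png

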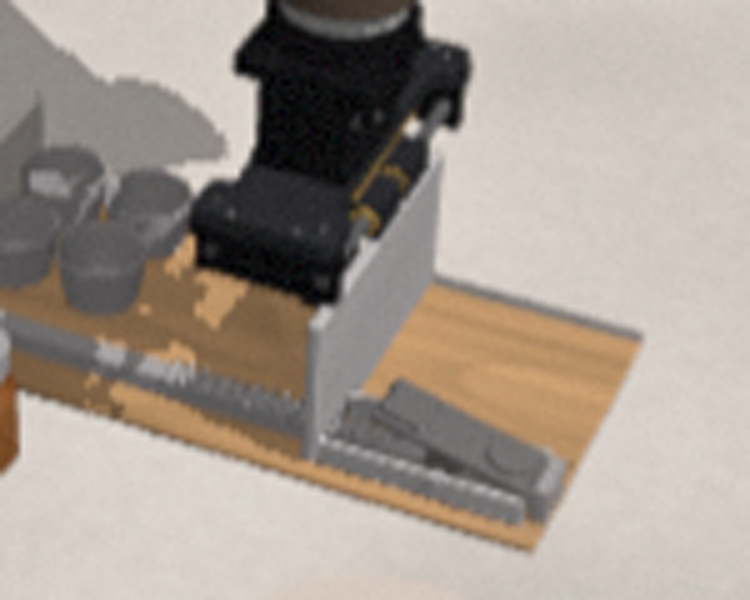

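```bash
python3 -m creep '[[0,-0.012,0,0,0,0,0],[0,-0.02,0,0,0,0,0],[0,-0.025,0,0,0,0,0],[0,-0.025,0,0,0,0,0],[0,-0.025,0,0,0,0,0]]'
```

```text
time_s: 9.52
tcp_pos: [0.5373, 0.1079, 0.0579]
ee_rot: [[-0.233, -0.972, -0.011], [-0.972, 0.234, -0.014], [0.017, 0.007, -1.0]]
wrist_force: [3.2, -25.8, 4.4]
gripper_width: 0.007
```

```bash
python3 -m creep '[[0,0.03,0,0,0,0,0],[0,0.07,0,0,0,0,0],[0,0.07,0,-0.08,0,0,0],[0,0.07,0,-0.2,0,0,0],[0,0.07,0,-0.27,0,0,0]]'
python3 - <<'E'
from h import *
p=np.load('stop.npy');a=p[2]+np.pi
im=r.capture("top"); cv2.imwrite("pics/t13.png",cv2.resize(im[190:330,200:400],None,fx=4,fy=4,interpolation=cv2.INTER_CUBIC))
im=r.capture("scene"); cv2.imwrite("pics/s13.png",cv2.resize(im[180:300,280:430],None,fx=5,fy=5,interpolation=cv2.INTER_CUBIC))
go(Tst(p,(.104,-.06,.13))[0],a)
E
```

```text
time_s: 9.93
tcp_pos: [0.5346, 0.0894, 0.1421]
ee_rot: [[-0.233, -0.973, -0.007], [-0.972, 0.233, -0.012], [0.014, 0.004, -1.0]]
wrist_force: [1.1, -0.0, 0.3]
gripper_width: 0.004
t 10.03 at [0.5363 0.0904 0.1438] F [-0.4  0.8 -0.5] dist 78.7 row [-0.2424 -0.09    0.0439] [-0.0004 -0.003   0.0002]
```

View pics/t13.png

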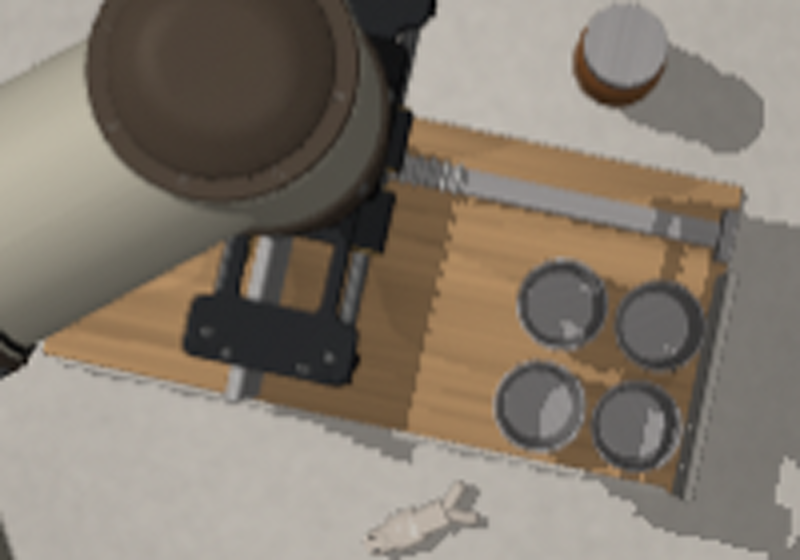

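View pics/s13.png

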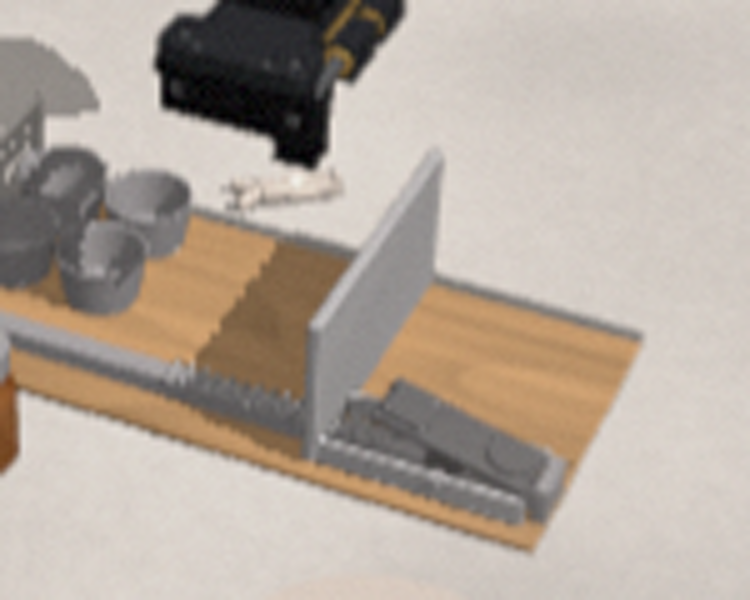

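Run:
```python
from h import *
p=np.load('stop.npy')
for n,X in dict(face=(.058,-.087,.1),back=(.066,-.087,.1),far=(.058,.087,.1),lock=(.102,-.06,.047),rel=(.158,-.06,.034)).items():
    print(n,((proj("scene",Tst(p,X))[0]-[280,180]+.5)*5-.5).round())
```

```text
face [301. 327.]
back [316. 331.]
far [427. 148.]
lock [398. 401.]
rel [499. 452.]
```

Run:
```python
from h import *
p=np.load('stop.npy')
for n,X in dict(rel0=(.072,-.06,.041),face0=(-.028,-.087,.1),lock0=(.016,-.06,.041)).items():
    print(n,((proj("scene",Tst(p,X))[0]-[280,180]+.5)*5-.5).round())
s=cv2.imread("pics/s3.png");t=cv2.imread("pics/s13.png")
cv2.imwrite("pics/cmp.png",np.hstack([cv2.resize(s[320:480,140:400],None,fx=1.5,fy=2),cv2.resize(t[360:520,300:560],None,fx=1.5,fy=2)]))
```

```text
rel0 [343. 394.]
face0 [146. 281.]
lock0 [244. 364.]
```

View pics/cmp.png

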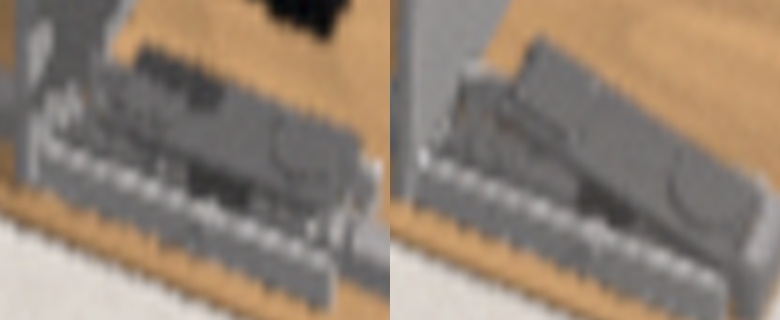

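```bash
python3 - <<'E'
from h import *
p=np.load('stop.npy')
go(Tst(p,(.111,-.06,.13))[0],p[2]+np.pi)
E
python3 -m creep '[[0,-0.1,-0.04,0,0,-0.003,0],[0,-0.2,-0.08,0,0,-0.003,0],[0,-0.266,-0.09,0.03,0,-0.003,0],[0,-0.266,-0.09,0.045,0,-0.003,0],[0,-0.266,-0.09,0.045,0,-0.003,0]]'
python3 - <<'E'
from h import *
p=np.load('stop.npy')
go(Tst(p,(.111,-.06,.045))[0],p[2]+np.pi)
E
```

```text
t 10.03 at [0.5363 0.0904 0.1438] F [-0.4  0.8 -0.5] dist 85.2 row [-0.2658 -0.09    0.0437] [-0.0004 -0.003   0.0002]
time_s: 10.45
tcp_pos: [0.5798, 0.1624, 0.127]
ee_rot: [[-0.231, -0.973, -0.003], [-0.973, 0.231, -0.001], [0.002, 0.003, -1.0]]
wrist_force: [-0.5, -0.8, -0.8]
gripper_width: 0.008
t 10.45 at [0.5798 0.1624 0.127 ] F [-0.5 -0.8 -0.8] dist 82.0 row [ 0.0012 -0.0057  0.2733] [ 0.0008 -0.0006  0.0005]
```

```bash
python3 -m creep '[[0,0.001,-0.005,0.07,0,0,0],[0,0.001,-0.005,0.15,0,0,0],[0,0.001,-0.005,0.22,0,0,0],[0,0.001,-0.005,0.26,0,0,0],[0,0.001,-0.005,0.26,0,0,0]]'
python3 - <<'E'
from h import *
p=np.load('stop.npy')
im=r.capture("scene"); cv2.imwrite("pics/s14.png",cv2.resize(im[180:300,280:430],None,fx=5,fy=5,interpolation=cv2.INTER_CUBIC))
go(Tst(p,(.111,-.06,.035))[0],p[2]+np.pi)
E
```

```text
time_s: 10.87
tcp_pos: [0.5779, 0.1598, 0.0456]
ee_rot: [[-0.233, -0.973, -0.01], [-0.973, 0.233, -0.004], [0.006, 0.009, -1.0]]
wrist_force: [0.4, -0.7, -0.2]
gripper_width: 0.005
t 10.92 at [0.5794 0.1605 0.0476] F [ 0.8  0.  -0.3] dist 12.7 row [-0.005  -0.0051  0.0419] [ 0.0018 -0.0014  0.0003]
```

View pics/s14.png

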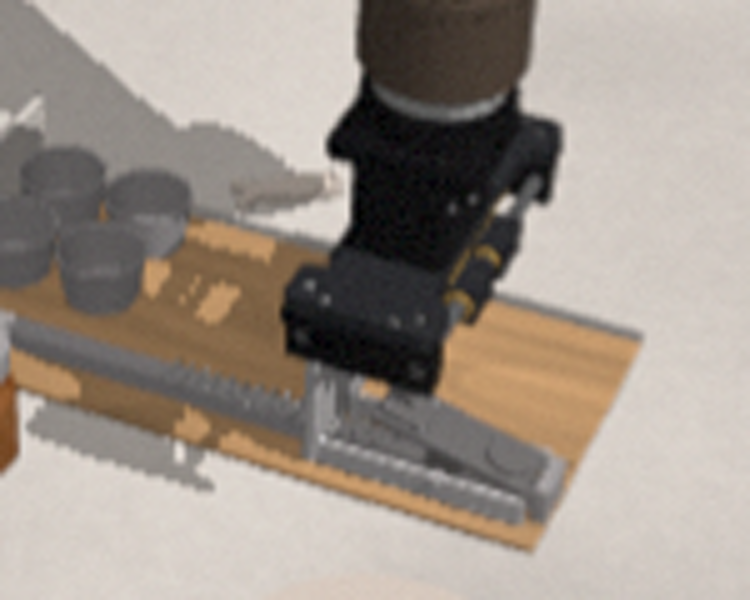

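```bash
python3 -m creep '[[0,-0.005,-0.005,0.015,0,0,0],[0,-0.005,-0.005,0.03,0,0,0],[0,-0.005,-0.005,0.042,0,0,0],[0,-0.005,-0.005,0.042,0,0,0]]'; python3 -m creep '[[0,-0.002,0,0.008,0,0,0],[0,-0.002,0,0.015,0,0,0],[0,-0.002,0,0.015,0,0,0]]'
```

```text
time_s: 11.25
tcp_pos: [0.5813, 0.1615, 0.0351]
ee_rot: [[-0.232, -0.973, -0.006], [-0.973, 0.232, -0.003], [0.004, 0.005, -1.0]]
wrist_force: [0.6, -0.4, 1.1]
gripper_width: 0.006
time_s: 11.5
tcp_pos: [0.5817, 0.1618, 0.0309]
ee_rot: [[-0.232, -0.973, -0.005], [-0.973, 0.232, -0.003], [0.004, 0.005, -1.0]]
wrist_force: [0.1, -1.9, 3.2]
gripper_width: 0.006
```

```bash
python3 -m creep '[[0,0,0,0.006,0,0,0],[0,0,0,0.011,0,0,0],[0,0,0,0.014,0,0,0],[0,0,0,0.014,0,0,0]]'
```

```text
time_s: 11.83
tcp_pos: [0.5816, 0.1611, 0.0281]
ee_rot: [[-0.231, -0.973, -0.006], [-0.973, 0.231, -0.004], [0.005, 0.004, -1.0]]
wrist_force: [-1.7, -3.8, 10.8]
gripper_width: 0.002
```

```bash
python3 -m creep '[[0,0,0,0.007,0,0,0],[0,0,0,0.015,0,0,0],[0,0,0,0.02,0,0,0],[0,0,0,0.02,0,0,0],[0,0,0,0.02,0,0,0]]'
python3 - <<'E'
from h import *
im=r.capture("scene"); cv2.imwrite("pics/s15.png",cv2.resize(im[180:300,280:430],None,fx=5,fy=5,interpolation=cv2.INTER_CUBIC))
E
```

```text
time_s: 12.25
tcp_pos: [0.5819, 0.1609, 0.0276]
ee_rot: [[-0.229, -0.973, -0.004], [-0.973, 0.229, -0.005], [0.006, 0.003, -1.0]]
wrist_force: [-10.2, -3.6, 30.0]
gripper_width: 0.006
```

View pics/s15.png

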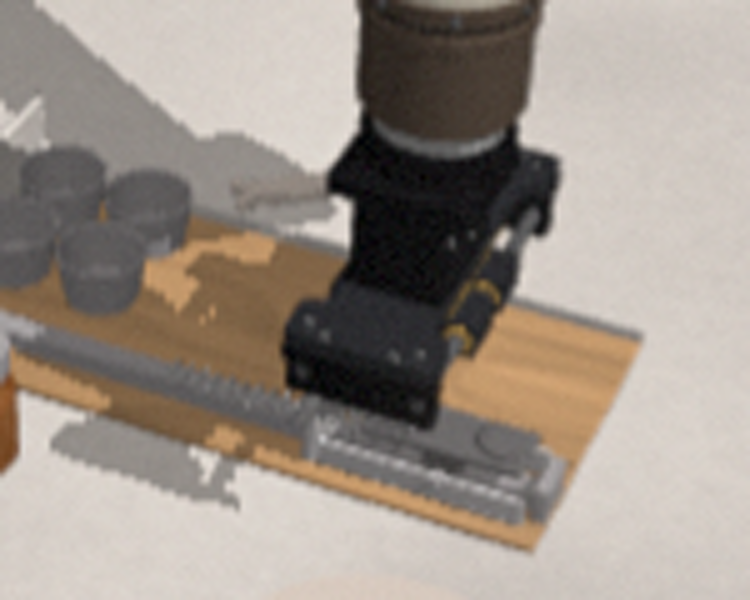

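Rocker level, hard stop felt (30 N). Lifting off and moving clear.

```bash
python3 -m creep '[[0,0,0,-0.06,0,0,0],[0,0,0,-0.15,0,0,0],[0,0,0,-0.27,0,0,0],[0,0,0,-0.4,0,0,0],[0,0,0,-0.5,0,0,0]]'; python3 -m creep '[[0,0,0.13,-0.08,0,0,0],[0,0,0.26,-0.1,0,0,0],[0,0,0.39,-0.1,0,0,0],[0,0,0.5,-0.1,0,0,0],[0,0,0.5,-0.1,0,0,0]]'
python3 - <<'E'
from h import *
a=r.capture("top"); b=r.capture("scene")
cv2.imwrite("pics/t16.png",a)
cv2.imwrite("pics/s16.png",cv2.resize(b[180:300,240:430],None,fx=4,fy=4,interpolation=cv2.INTER_CUBIC))
s=r.sense();print(s["time_s"],s["tcp_pos"],s["wrist_force"])
for n in("cup0","jar","fish_rest","ladle","tub"):
  for q in r.outline_of("top",n)[:4 if n=="cup0" else 1]:
    ys,xs=np.nonzero(q["pixels"]); print(n,round(q["score"],2),xs.mean().round(1),ys.mean().round(1))
E
```

```text
time_s: 12.72
tcp_pos: [0.583, 0.1624, 0.1801]
ee_rot: [[-0.229, -0.973, -0.001], [-0.973, 0.229, -0.003], [0.003, 0.001, -1.0]]
wrist_force: [0.2, 1.1, -0.2]
gripper_width: 0.008
time_s: 13.13
tcp_pos: [0.432, 0.1971, 0.2102]
ee_rot: [[-0.226, -0.974, -0.003], [-0.974, 0.226, -0.001], [0.002, 0.003, -1.0]]
wrist_force: [0.4, -0.0, -1.3]
gripper_width: 0.002
13.2333 [0.43612425 0.19757908 0.21043811] [ 0.08303439 -0.58810351  0.10741201]
cup0 0.97 340.3 265.2
cup0 0.73 358.5 296.0
cup0 0.69 364.4 270.6
cup0 0.6 334.3 290.6
jar 0.66 354.4 203.2
fish_rest 0.46 303.9 320.4
ladle 0.64 128.2 239.8
tub 0.63 257.5 235.3
```

View pics/t16.png

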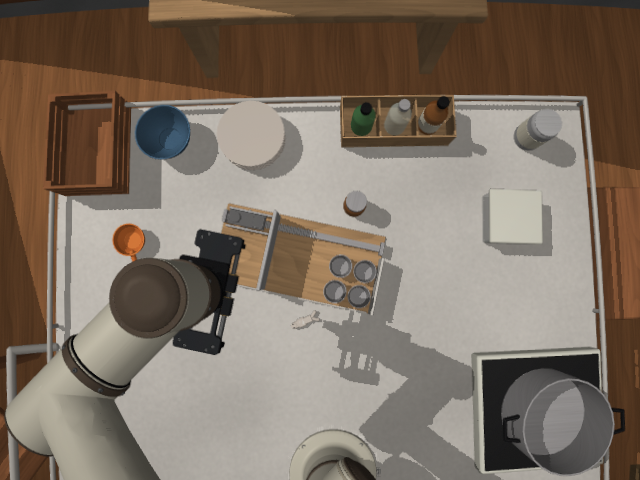

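View pics/s16.png

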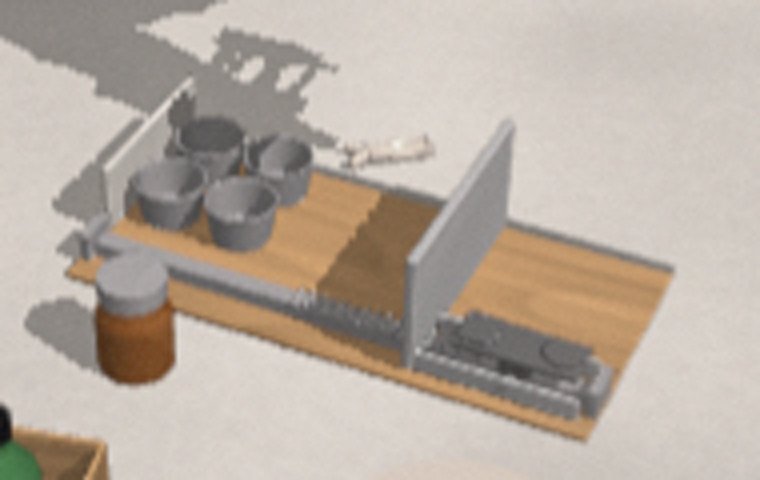

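```bash
python3 -c "
from station import r
print(r.finish_job())"
```

```text
the job is handed in; nothing more can be done
None
```

The job is done and handed in at about 13.5 s of the 51 s allowed. I don't have the verdict, since handing in reports none.

**What I did:**
1. Pressed the round pad down to its stop, about 7 mm at 20 N. The picture afterwards showed the rocker tipped and the jaw still where it started.
2. Pushed the plate's cup-side face back until it stopped moving. Pushing further raised the force to about 26 N.
3. Pressed the square pad down to its stop, reaching 30 N, then lifted the arm clear.

**Last checks:**
- **Stop:** The final pictures show the rocker level and the jaw's cheeks against the bar's end block.
- **Other objects:** The cups, jar and fish rest are within 1 pixel of their first detections. The tub and ladle bowl look unmoved by eye.
- **Arm:** It hung free, with about 0.6 N at the wrist.

**What disagreed:**
- **Fingertip height:** The fingertips touched about 29 mm higher than the stated tool geometry predicts. The first picture already hinted at this, so I felt for contact by force and corrected the later heights.
- **Jaw position:** After the push, the finger position put the jaw about 7 mm short of where the picture showed it. I went by the picture when pressing the square pad.
- **Tub detection:** The network's last tub detection was false, as it pointed at the stop. I judged the tub from the picture instead.

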